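# Make up two conservation kits

## Robot

A 6-joint arm with a two-finger parallel gripper is mounted at the origin on the work surface. World frame = base frame: x ahead of the robot, y to its left, z up, the work surface at z = 0. Lengths are in mm, angles in rad, forces in N, time in s.
With the tool pointing down it reaches from about 425 to 925 mm from the base axis. Payload 12.5 kg.
Tool frame: the origin (TCP) lies at the centre of the arm's flange, where the gripper is bolted on; the fingertips stand 173 mm ahead of it and the grasp point (between the pads) lies ctrl.pinch_z ahead of it (ctrl.pinch_z is the distance from the TCP to the grasp point, in mm); z points along the fingers, y is the direction in which the jaws open and shut (so a half turn about z gives the same grasp; the last joint's range is limited). The gripper opens to 85 mm and grips with 20 to 120 N. Pads are 22 mm wide; open, the fingers measure 114 mm over their backs; the gripper's body (76 mm by 85 mm) begins 54 mm behind the grasp point. The pads swing forward as they close: fully open they stand 13 mm farther back than shut.
Start: joints at [-1.259, 0.491, 1.559, -0, 1.092, -0.106], TCP at [253.613, -571.232, 404.727] pointing down, gripper open.
Joint ranges: [-3.1, 3.1], [-0.84, 2.19], [0.05, 2.79], [-1.13, 4.28], [0.06, 2.93], [-2.69, 2.69]. Speed limits (rad/s): [2.22, 2.22, 2.79, 3.14, 3.14, 3.14].

## Interface

Orientations are given as a rotation vector (axis times angle).
In Python, from station import ctrl, claw, planner, imaging, sign_off gives the robot as it stands. The module is installed in compiled form; this text tells all that it offers. Calls block until the motion is done:
- ctrl.move_to(position, orientation): joint-space move of the TCP to a pose.
- ctrl.movel(position, attitude=None, velocity=150, threshold=None): straight line of the TCP; attitude=None keeps the orientation; velocity is the mean speed in mm/s. With threshold (N) it stops when the force on the tool has changed by that much, and returns True; else False.
- ctrl.move_j(angles): joint-space move.
- claw.release() and claw.close_gripper(squeeze=None): open the fingers fully, or close them until they stop; squeeze is the grip in N (None keeps the last).
- ctrl.sleep(seconds).
- planner.inverse_kinematics(position, orientation): joint angles nearest the present ones, or None.
- imaging.camera(name): name is "side" or "top" or "wrist"; returns (picture, depth): 480x640x3 uint8, blue, green, red; 480x640 float32, mm along the optical axis (not along the pixel's ray), 0 where there is no reading.
- imaging.camera_info(name): a dict with "fx", "fy", "cx", "cy" (pixels), "eye" and "attitude" of the camera in the world. Camera axes: x right, y down, z forward; pixel columns grow to the right and rows downward; lengths in mm; the calibration is good to about 2 mm. A picture is of the moment at which its call begins: read the wrist's pose just before it. camera_info takes no time and is no camera call; for the wrist camera it gives the pose at the moment of the call.
A pose or a line that the arm cannot do raises ctrl.PlanningError and nothing moves.
- sign_off(): hands the job in, once; it reports no verdict.
Readings, each from a call of its own:
- ctrl.read_time_s(): time.
- ctrl.read_qpos(): joint angles.
- ctrl.read_qvel(): joint speeds.
- ctrl.read_effort(): joint torques, N m.
- ctrl.read_ee_pos(): TCP position.
- ctrl.read_ee_rot(): TCP orientation.
- ctrl.read_wrist_force(): force on the tool from outside, world axes, zero at the start.
- ctrl.read_ft_torque(): the same for the moment, N m.
- ctrl.read_grip_width(): opening from 0.0 (shut) to 1.0 (fully open).
Only numpy, scipy, OpenCV 4.12 (cv2) and the standard library are available. Lean on these libraries where they do the work, as an engineer would, in place of code of your own. Each camera call takes 0.05 s, during which the arm holds its last target.

## Task

Make up the two kits from the stock standing in the middle of the bench. Cleaning kit, in the long narrow tray: the wooden brush lying in the long compartment and the squat jar standing in the short one. Recording kit, in the square tray: the chequered scale block lying in the full-length compartment, the small tape roll flat in the larger of the two small compartments and the loupe standing in the smaller one; everything right way up and flat on the tray floor, let go, and the ancient bronze mirror left where it is.

Things in the scene. Friction and masses are not known exactly. Their poses are not given: they have to be found in the camera images.
- long_tray: Long narrow metal tray with dark lips and dividers, fixed, 248 x 88 mm (x, y). Floor 3 mm above the bench, lips and divider 4 mm thick, 9 mm high. Origin: centre of its underside; x along its length, z up. Long compartment 158 x 80 mm, centre at x -41, y 0 mm; short compartment 78 x 80 mm, centre at x +81, y 0 mm.
- square_tray: Squarish metal tray with dark lips and dividers, fixed, 150 x 160 mm (x, y). Floor 3 mm above the bench, lips and dividers 4 mm thick, 9 mm high. Origin: centre of its underside, z up. Compartments (x by y, centre, mm): full-length 142 x 68 at (0, -42); larger small one 80 x 80 at (-31, +36); smaller small one 58 x 80 at (+42, +36).
- brush: Stubby flat brush lying on its flat side, 120 mm long: wooden handle 20 mm wide and 18 mm thick, then a copper ferrule and stiff reddish-brown bristle head 26 mm wide. Rigid, about 45 g. Origin: middle of its length, at the underside; x along it towards the bristles (handle from x -60 to +12), z up.
- scale_block: White photographic scale block with a black chequer on its top, 100 x 24 x 16 mm (x, y, z), about 50 g. Origin: centre of its underside; x along its length, z up.
- tape_roll: Small cream roll of masking tape lying flat, 60 mm diameter, 36 mm high, with a 25 mm hole through it, about 80 g. Origin: centre of its underside, z up. (The larger tape ring on the bench is not part of the job.)
- jar: Squat amber glass jar with a metal cap and a paper label, standing, 50 mm diameter, 45 mm high, about 120 g. Origin: centre of its underside, z up.
- loupe: Black cylindrical stand magnifier (loupe) with a clear skirt and a lens in its top, standing, 40 mm diameter, 45 mm high, about 60 g. Origin: centre of its underside, z up.
- mirror: Ancient bronze mirror, a round dark greenish disc 130 mm across and 8 mm thick with a central boss 15 mm high, lying loose on the bench beyond the stock. Origin: centre of its underside. Leave it alone.
There are look-alikes about, which are no part of the job. Leave any green look-alike of the scale_block alone.

How it is judged (in metres and radians):
At the end, for the whole second after the job is handed in: Each thing in its own compartment, centre within (mm, along x, y of the tray) brush 26, 34; jar 18, 19; block 28, 28; tape 14, 14; loupe 13, 24 of the compartment's centre, underside less than 2.5 mm above the tray floor, right way up within 0.05 rad, at rest (x of brush in the frame of long_tray between -0.067 and -0.015 m and y of brush in the frame of long_tray between -0.034 and 0.034 m and z of each of brush, jar in the frame of long_tray below 0.0055 m and angle between each of brush, jar, scale_block, tape_roll, loupe's own z axis and vertical below 0.05 rad and linear speed of each of brush, jar, scale_block, tape_roll, loupe below 0.02 m/s and angular speed of each of brush, jar, scale_block, tape_roll, loupe below 0.2 rad/s and x of jar in the frame of long_tray between 0.063 and 0.099 m and y of jar in the frame of long_tray between -0.019 and 0.019 m and x of scale_block in the frame of square_tray between -0.028 and 0.028 m and y of scale_block in the frame of square_tray between -0.07 and -0.014 m and z of each of scale_block, tape_roll, loupe in the frame of square_tray below 0.0055 m and x of tape_roll in the frame of square_tray between -0.045 and -0.017 m and y of tape_roll in the frame of square_tray between 0.022 and 0.05 m and x of loupe in the frame of square_tray between 0.029 and 0.055 m and y of loupe in the frame of square_tray between 0.012 and 0.06 m); the robot touches nothing.
It fails at once if the bronze mirror is moved more than 10 mm (distance of mirror from where it was at the start of the episode above 0.01 m).
It also fails if it takes over 120 s, if anything falls off the work surface, if the arm or the gripper's body presses on something with over 40 N, if the wrist force passes 120 N, or if a joint passes its speed limit or range.

## Working session

There is one attempt and no reset: what is moved stays moved. The work goes in short steps, each a Python script; the robot and the scene stay as the last script left them, time stands still between calls to the robot, and variables do not carry over. Pictures are saved under pics/ and viewed, and the job is handed in when it is done.

```bash
mkdir -p pics; python3 - <<'E'
from station import ctrl, claw, planner, imaging
import cv2, numpy as np
for n in ("top","side","wrist"):
    im,d=imaging.camera(n); cv2.imwrite(f"pics/{n}0.png",im); np.savez(f"{n}0.npz",im=im,d=d)
    print(n,imaging.camera_info(n), d[d>0].min(), d.max())
print(ctrl.read_ee_pos(),ctrl.read_ee_rot(),ctrl.pinch_z,ctrl.read_time_s())
E
```

```text
top {'fx': 442.63003956488114, 'fy': 442.63003956488114, 'cx': 327.1051503557895, 'cy': 237.24099717380082, 'eye': array([482.68268384,   4.00020858, 811.5828556 ]), 'attitude': array([-2.16341345,  2.14151123, -0.10050112])} 482.08716 887.6767
side {'fx': 435.14789886593496, 'fy': 435.14789886593496, 'cx': 328.33688879367367, 'cy': 230.18858501776106, 'eye': array([543.40689797, 546.06798394, 605.1325191 ]), 'attitude': array([-0.16218903,  2.89450285, -1.14854535])} 468.8667 2789.8774
wrist {'fx': 368.8841377765978, 'fy': 368.8841377765978, 'cx': 322.09533432602984, 'cy': 242.1228604684969, 'eye': array([ 326.18632465, -539.62027242,  373.55268609]), 'attitude': array([ 2.40721351, -1.56441528, -0.24694607])} 63.037285 1040.8052
[ 253.61535638 -571.20991124  404.26777323] [-3.07251310e+00 -6.51327875e-01  9.65082528e-05] 154.70000000000002 0.15
```

View pics/top0.png

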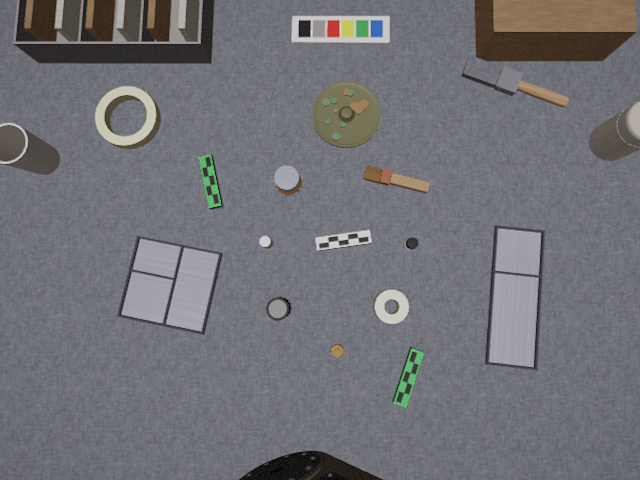

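View pics/side0.png

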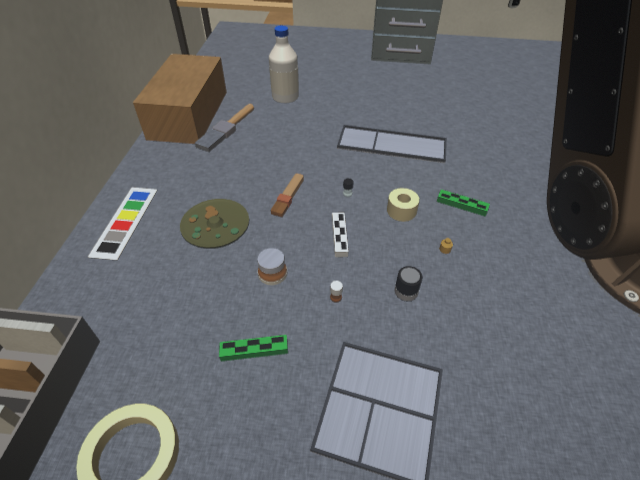

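The top view shows the stock: brush (396,180), jar (288,178), block (343,240), loupe (279,308) and tape (391,306). The mirror is at (346,115). The square tray is at (170,285) and the long tray at (515,297). The green blocks, mini jars and large ring are look-alikes. Next I measure positions.

```bash
cat > h.py <<'E'
import cv2, numpy as np
from scipy.spatial.transform import Rotation as R
def ray(px,info,z):
    px=np.atleast_2d(px).astype(float)
    d=np.c_[(px[:,0]-info['cx'])/info['fx'],(px[:,1]-info['cy'])/info['fy'],np.ones(len(px))]
    d=R.from_rotvec(info['attitude']).apply(d); e=np.array(info['eye'])
    return e+d*((z-e[2])/d[:,2])[:,None]
def blobs(mask,lo,hi):
    cs,_=cv2.findContours(mask.astype(np.uint8),cv2.RETR_EXTERNAL,cv2.CHAIN_APPROX_NONE)
    return [c for c in cs if lo<cv2.contourArea(c)<hi]
def rect(c,info,z):
    p=ray(c[:,0,:],info,z)[:,:2].astype(np.float32)
    (x,y),(w,h),a=cv2.minAreaRect(p)
    if h>w: w,h,a=h,w,a+90
    return round(x,1),round(y,1),round(w,1),round(h,1),round((a+90)%180-90,1)
E
python3 - <<'E'
from h import *
from station import imaging
f=np.load("top0.npz"); im=f['im'].astype(int); d=f['d']; info=imaging.camera_info("top")
for p in [(146,258),(146,297),(193,290),(519,251),(514,320),(279,308),(391,290),(287,178),(380,176),(410,183),(320,245),(250,400)]: print(p,im[p[1],p[0]],d[p[1],p[0]])
b,g,r=im[...,0],im[...,1],im[...,2]; s=im.max(2)-im.min(2)
def show(n,m,lo,hi,z,box):
    mm=np.zeros_like(m); x0,y0,x1,y1=box; mm[y0:y1,x0:x1]=m[y0:y1,x0:x1]
    for c in blobs(mm,lo,hi): print(n,cv2.boundingRect(c),cv2.contourArea(c),rect(c,info,z))
gr=im.mean(2)
show('sq',gr>135,200,9000,3,(110,230,230,340))
show('lt',gr>135,200,9000,3,(480,220,550,375))
show('sq dark',gr<75,20,90000,9,(110,230,230,340))
show('lt dark',gr<75,20,90000,9,(480,220,550,375))
show('block',(s<30)&((gr>150)|(gr<60)),20,3000,16,(305,225,380,256))
show('tape',(gr>140),200,9000,36,(365,285,420,330))
show('brush wood',(r-b>40),20,9000,18,(355,155,440,200))
show('jar cap',(gr>135)&(s<40),200,9000,45,(265,155,310,200))
show('jar amber',(r-b>25),20,9000,10,(265,155,310,200))
show('loupe',(gr<65),20,9000,45,(260,290,300,325))
E
python3 -c "
import cv2
im=cv2.imread('pics/top0.png');cv2.imwrite('pics/crop0.png',cv2.resize(im[150:350,230:440],None,fx=3,fy=3)[:600,:800])"
```

```text
(146, 258) [171 161 160] 815.33765
(146, 297) [173 163 163] 806.4463
(193, 290) [172 161 163] 805.389
(519, 251) [166 156 155] 803.9147
(514, 320) [167 156 156] 789.5122
(279, 308) [151 150 151] 760.3051
(391, 290) [196 209 209] 765.9136
(287, 178) [173 164 163] 782.78516
(380, 176) [ 67  99 139] 813.08
(410, 183) [112 140 169] 805.6866
(320, 245) [55 55 61] 800.1804
(250, 400) [124 117 116] 788.2986
sq (122, 272, 51, 51) 1758.0 (462.7, 349.7, 79.3, 77.1, -10.8)
sq (166, 248, 53, 83) 2690.5 (478.7, 267.1, 141.7, 66.0, -10.8)
sq (133, 239, 48, 39) 1226.0 (534.6, 336.3, 77.5, 57.4, 79.3)
lt (489, 273, 50, 94) 3797.5 (431.3, -313.1, 157.5, 77.9, -5.7)
lt (496, 229, 45, 46) 1735.0 (553.0, -325.4, 77.5, 77.0, 84.2)
sq dark (118, 237, 104, 97) 367.5 (486.3, 306.3, 161.5, 147.7, 79.2)
lt dark (486, 226, 58, 144) 6796.5 (472.7, -314.2, 245.8, 89.2, -5.7)
block (315, 230, 57, 21) 689.0 (570.2, -7.4, 100.9, 24.9, -81.3)
tape (374, 289, 35, 35) 899.5 (453.2, -90.8, 58.6, 58.2, 89.5)
brush wood (364, 166, 66, 26) 687.5 (682.8, -104.7, 118.5, 26.4, 77.5)
jar cap (274, 165, 25, 25) 449.5 (677.8, 95.0, 43.7, 42.7, 1.1)
jar amber (276, 177, 26, 18) 70.0 (667.1, 91.3, 47.4, 25.1, -70.8)
loupe (277, 297, 14, 19) 39.5 (453.1, 91.5, 33.6, 15.0, 26.7)
```

View pics/crop0.png

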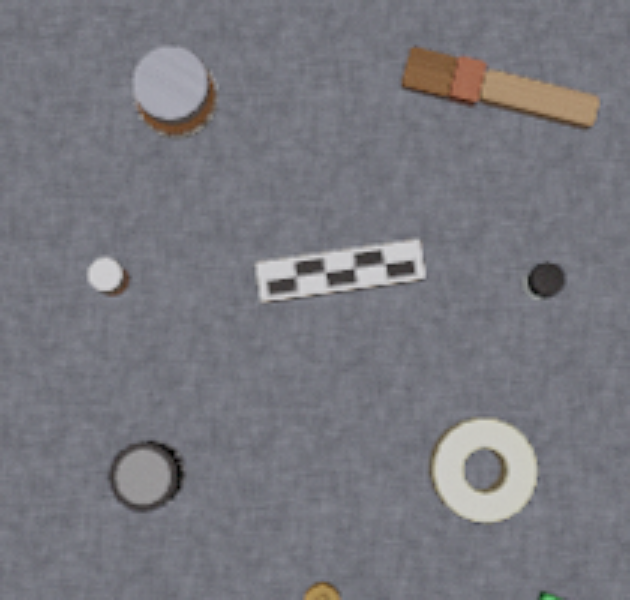

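```bash
cat > pp.py <<'E'
from h import *
from station import ctrl, claw, planner, imaging
def rv(yaw): return (R.from_euler('z',yaw,degrees=True)*R.from_euler('x',180,degrees=True)).as_rotvec()
def st(t): print(t,'t=%.1f'%ctrl.read_time_s(),'grip=%.3f'%ctrl.read_grip_width(),'pos',np.round(ctrl.read_ee_pos(),1),'F',np.round(ctrl.read_wrist_force(),1),'q6=%.2f'%ctrl.read_qpos()[5],flush=True)
def go(xy,z,yaw): ctrl.move_to(np.array([xy[0],xy[1],z]),rv(yaw))
def pick(xy,yaw,zt,hi=270,sq=35):
    go(xy,hi,yaw); ctrl.movel([xy[0],xy[1],zt+15],velocity=150)
    hit=ctrl.movel([xy[0],xy[1],zt],velocity=60,threshold=10); st('down hit=%s'%hit)
    if hit: return False
    claw.close_gripper(sq); st('closed')
    ctrl.movel([xy[0],xy[1],hi],velocity=150); st('lifted'); return True
def place(xy,yaw,zt,hi=270):
    go(xy,hi,yaw); st('over'); ctrl.movel([xy[0],xy[1],zt+15],velocity=150)
    hit=ctrl.movel([xy[0],xy[1],zt],velocity=40,threshold=8); st('placed hit=%s'%hit)
    claw.release(); st('released')
    ctrl.movel([xy[0],xy[1],hi],velocity=200)
def snap(n,cam='top'):
    im,d=imaging.camera(cam); cv2.imwrite(f'pics/{n}.png',im); return im,d
E
python3 - <<'E'
from pp import *
i=imaging.camera_info('top'); print('loupe',ray((278.3,308.7),i,45),'mirror',ray((346.5,115),i,8))
i=imaging.camera_info('side')
# side-view cross-checks: rough hand-read centres of tops
print('jar',ray((271,260),i,45),'tape',ray((403.5,197.5),i,36),'loupe',ray((409,275.5),i,45),'block',ray((340.5,233),i,16))
E
python3 - <<'E'
from pp import *
if pick((570.2,-7.4),98.7,180): snap('p1','side')
E
```

```text
loupe [[446.55872939 103.08652726  45.        ]] mirror [[807.35316484 -12.40643995   8.        ]]
jar [[676.63861992 100.0944093   45.        ]] tape [[454.60215645 -91.34712184  36.        ]] loupe [[449.53076371 105.46504427  45.        ]] block [[568.82243581  -1.52493331  16.        ]]
down hit=False t=3.5 grip=1.002 pos [570.2  -7.4 179.8] F [-0.1  0.1 -0.5] q6=-0.28
closed t=4.1 grip=0.263 pos [570.2  -7.4 180.3] F [-1.7 -0.8  4.3] q6=-0.28
lifted t=4.9 grip=0.268 pos [570.   -7.4 269.3] F [ 0.6  0.5 -0.4] q6=-0.28
```

View pics/p1.png

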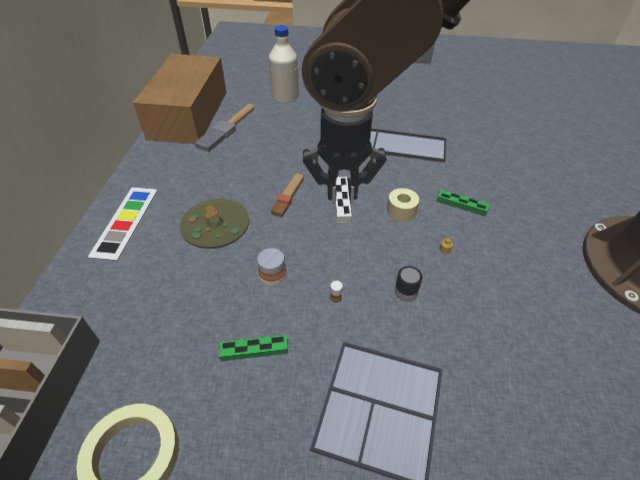

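The block is gripped level at (343,197), clear of the bench. I'll place it, then do the tape and loupe.

```bash
python3 - <<'E'
from pp import *
place((477.8,262),169.2,183.5)
snap('p2','wrist')
# tape
if pick((453.5,-91),70,184): snap('p3','side')
E
```

```text
over t=6.0 grip=0.270 pos [478.2 261.4 269.7] F [-0.4 -0.7 -0.2] q6=-1.00
placed hit=True t=7.1 grip=0.270 pos [477.8 262.  183.3] F [0.2 0.3 6.4] q6=-1.00
released t=7.7 grip=1.002 pos [477.7 261.9 182.9] F [-0.3  1.2 -0.7] q6=-1.00
down hit=False t=10.7 grip=0.998 pos [453.5 -91.  183.9] F [ 0.1 -0.5  0.3] q6=0.01
closed t=11.1 grip=0.693 pos [453.5 -91.  184.6] F [-2.2 -0.2  9.1] q6=0.01
lifted t=11.8 grip=0.691 pos [453.3 -90.9 269.5] F [-0.4 -0.2 -1.6] q6=0.01
```

View pics/p3.png

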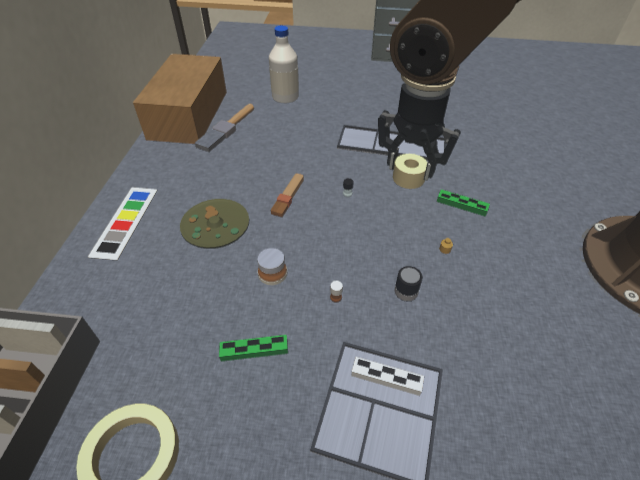

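The block lies in the full-length compartment, seen at (387,375), and the tape is held level at (410,170). Now I'll place the tape and pick the loupe.

```bash
python3 - <<'E'
from pp import *
place((462.6,348.6),169.2,188)
if pick((448,104.3),110,188): snap('p4','side')
E
```

```text
over t=13.5 grip=0.696 pos [463.1 347.7 269.9] F [-0.5 -0.1 -1.5] q6=-0.85
placed hit=True t=14.5 grip=0.686 pos [462.5 348.6 187.7] F [-1.  -1.1  6.4] q6=-0.85
released t=14.9 grip=0.999 pos [462.4 348.5 187.1] F [-0.1  0.2 -0.4] q6=-0.85
down hit=False t=17.4 grip=1.000 pos [448.  104.3 187.8] F [0.8 0.3 0.8] q6=-0.26
closed t=17.9 grip=0.448 pos [448.  104.3 188.3] F [-0.6 -0.2  5.3] q6=-0.26
lifted t=18.6 grip=0.447 pos [447.8 104.3 269.6] F [ 0.7 -0.4 -1.3] q6=-0.26
```

View pics/p4.png

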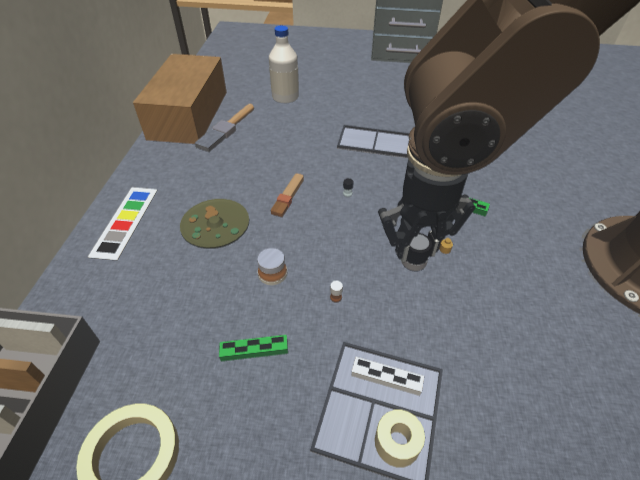

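The tape sits in its compartment at (401,437). The loupe is held upright at (416,253). Next I place it and pick the jar.

```bash
python3 - <<'E'
from pp import *
place((534.4,335),169.2,192)
if pick((677.2,97.5),80,188): snap('p5','side')
E
```

```text
over t=19.7 grip=0.445 pos [534.2 334.1 269.3] F [ 0.2  0.1 -1.3] q6=-0.93
placed hit=False t=20.8 grip=0.444 pos [534.4 335.  191.8] F [-0.5 -1.3 -1. ] q6=-0.93
released t=21.3 grip=1.002 pos [534.4 335.  192. ] F [0.3 0.2 0.6] q6=-0.93
down hit=False t=23.9 grip=0.999 pos [677.1  97.5 187.8] F [ 0.3 -0.  -0.5] q6=0.22
closed t=24.4 grip=0.517 pos [677.7  97.4 188.7] F [2.  0.4 3.4] q6=0.22
lifted t=25.1 grip=0.516 pos [676.8  97.5 269.1] F [ 0.2  0.4 -1.7] q6=0.22
```

View pics/p5.png

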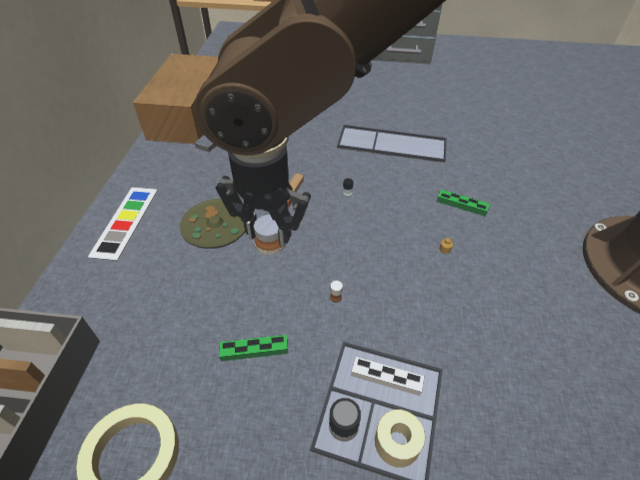

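The loupe stands in the smaller compartment at (345,418). The jar is held upright at (267,235), with the grip width showing it is at the cap, about 44 mm. I'll place the jar and then handle the brush.

```bash
python3 - <<'E'
from pp import *
place((553.2,-323.8),-5.7,192.3)
if pick((681.5,-110.6),77.5,180.5): snap('p6','side'); snap('p6t','top')
E
```

```text
over t=26.7 grip=0.518 pos [ 553.7 -323.   269.9] F [ 0.6 -0.5 -1.2] q6=1.04
placed hit=False t=27.8 grip=0.516 pos [ 553.2 -323.8  192.2] F [-0.6  0.2 -1.4] q6=1.04
released t=28.3 grip=0.999 pos [ 553.2 -323.8  192.4] F [ 0.4 -0.   0.7] q6=1.04
down hit=False t=30.9 grip=1.004 pos [ 681.4 -110.5  180.2] F [-0.4  0.2 -0.3] q6=-0.04
closed t=31.5 grip=0.221 pos [ 681.6 -110.6  180.8] F [-0.4  0.2  2.8] q6=-0.04
lifted t=32.3 grip=0.219 pos [ 681.2 -110.5  269.2] F [ 0.1 -0.  -0.8] q6=-0.04
```

View pics/p6.png

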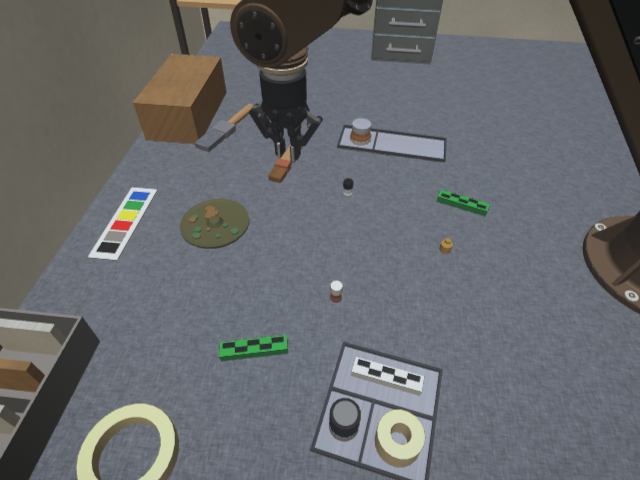

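View pics/p6t.png

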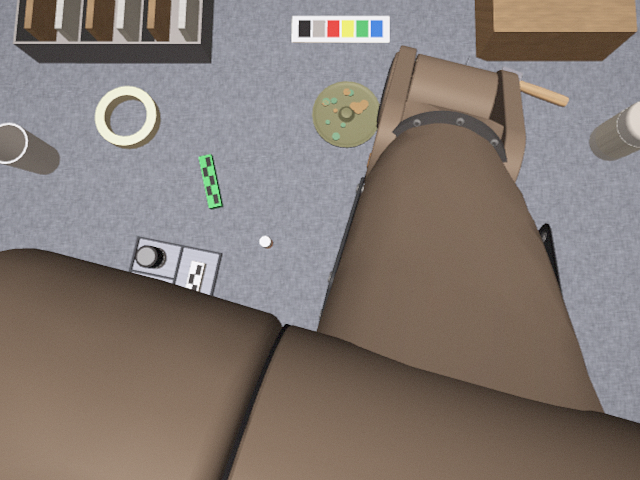

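The jar stands in the short compartment at (361,131), and the brush is held by its handle at (283,163). I'll place the brush and move clear to check.

```bash
python3 - <<'E'
from pp import *
place((425.6,-311),-5.7,184.5)
ctrl.move_j([-1.259,0.491,1.559,0,1.092,-0.106]); st('home')
im,d=snap('end_t'); ims,ds=snap('end_s','side'); np.savez('end.npz',im=im,d=d,ims=ims,ds=ds)
cv2.imwrite('pics/end_crops.png',np.hstack([cv2.resize(im[225:345,110:230],(400,400)),cv2.resize(im[220:380,450:610],(400,400))]))
a=ims[340:480,310:450]; b=ims[115:185,330:470]
cv2.imwrite('pics/end_crops2.png',np.hstack([cv2.resize(a,(400,400)),cv2.resize(b,(400,200))[:, :].repeat(1,0) if 0 else cv2.copyMakeBorder(cv2.resize(b,(400,200)),0,200,0,0,0)]))
E
```

```text
over t=33.6 grip=0.219 pos [ 426.2 -310.9  269.9] F [ 0.4 -0.1  0.2] q6=0.91
placed hit=False t=34.8 grip=0.220 pos [ 425.6 -311.   184.4] F [ 0.3 -0.1 -0. ] q6=0.91
released t=35.4 grip=0.996 pos [ 425.6 -311.   184.5] F [ 0.5 -0.2  0.1] q6=0.91
home t=37.3 grip=1.003 pos [ 253.9 -570.9  403.5] F [ 0.6 -0.4 -0.1] q6=-0.11
```

View pics/end_crops.png

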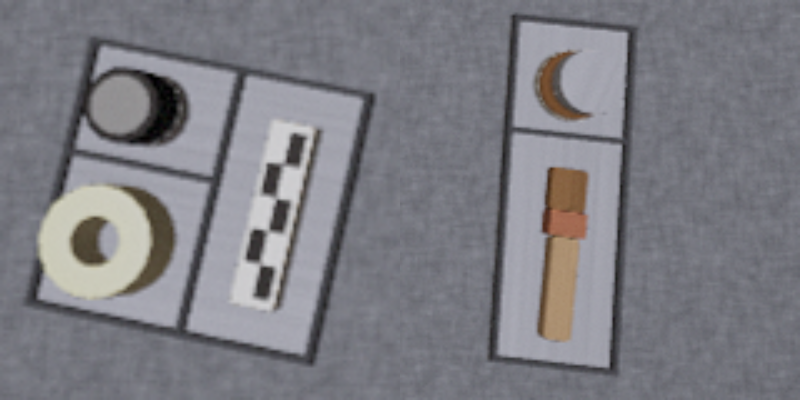

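View pics/end_crops2.png

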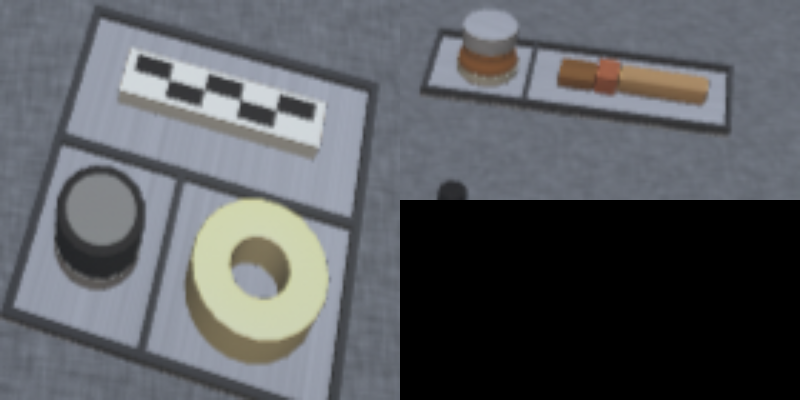

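All five things lie in their compartments. A numeric check in the tray frames comes before handing in.

```bash
python3 - <<'E'
from h import *
from station import imaging
f=np.load('end.npz'); im=f['im'].astype(int); info=imaging.camera_info('top')
b,g,r=im[...,0],im[...,1],im[...,2]; gr=im.mean(2); d=f['d']
def fr(p,c,a): 
    v=np.array(p)-c; a=np.radians(a); return np.round([v@[np.cos(a),np.sin(a)],v@[-np.sin(a),np.cos(a)]],1)
SQ=(np.array([486.3,307.4]),-10.8); LT=(np.array([472.7,-315.8]),-5.7)
def one(n,m,box,z,T,lo=60):
    mm=np.zeros(m.shape,np.uint8); x0,y0,x1,y1=box; mm[y0:y1,x0:x1]=m[y0:y1,x0:x1]
    for c in blobs(mm,lo,5000):
        q=rect(c,info,z); print(n,q,'tray',fr(q[:2],*T))
# height map from depth
v,u=np.mgrid[:480,:640]
P=np.c_[((u-info['cx'])/info['fx']*d).ravel(),((v-info['cy'])/info['fy']*d).ravel(),d.ravel()]
W=R.from_rotvec(info['attitude']).apply(P)+info['eye']; Z=W[:,2].reshape(480,640)
one('tape',Z>33,(100,230,230,340),39,SQ)
one('loupe',Z>41,(100,230,230,340),48,SQ,30)
one('block',(Z>13)&((gr>178)|(gr<75)),(175,255,210,325),19,SQ)
one('brush',(Z>11)&(r-b>25),(490,280,545,365),21,LT)
one('jar',Z>41,(490,220,560,280),48,LT,30)
for n,box in [('tape',(100,280,160,325)),('loupe',(130,235,160,272)),('block',(178,260,207,320)),('jar',(490,220,560,280)),('brush',(500,280,530,365))]:
    z=Z[box[1]:box[3],box[0]:box[2]]; print(n,'zmax',np.round(np.percentile(z,[80,95,99]),1))
m0=np.load('top0.npz')['im'].astype(int)
print('mirror img diff', np.abs(m0-im)[78:152,308:386].mean())
E
```

```text
tape (463.5, 348.1, 59.9, 59.0, -86.8) tray [-30.   35.7]
tape (535.3, 337.2, 44.9, 38.9, -89.4) tray [42.5 38.5]
loupe (534.7, 334.3, 42.4, 38.4, -89.4) tray [42.5 35.5]
block (478.0, 261.8, 99.5, 25.6, -10.8) tray [  0.4 -46.3]
brush (428.9, -308.7, 118.5, 28.3, -6.0) tray [-44.3   2.7]
jar (546.8, -320.9, 46.4, 44.1, -56.4) tray [74.2  2.3]
tape zmax [39.2 41.2 42.6]
loupe zmax [49.2 50.8 52. ]
block zmax [20.3 21.8 23.4]
jar zmax [12.6 49.2 51. ]
brush zmax [20.2 22.8 24.1]
mirror img diff 2.518075768075768
```

```bash
python3 - <<'E'
import numpy as np,cv2
from station import sign_off, ctrl
for f in ('top0.npz','end.npz'):
    im=np.load(f)['im'].astype(int)[75:155,305:390]; m=(im[...,1]-im[...,0]>14); y,x=np.nonzero(m); print(m.sum(),x.mean(),y.mean())
print(ctrl.read_time_s(), sign_off())
E
```

```text
3538 41.073487846240816 38.884680610514415
3539 41.09861542808703 38.89121220683809
the job is handed in; nothing more can be done
37.375 None
```

I made up both kits and handed the job in at 37.4 s of the 120 s. I placed the block, tape roll, loupe, jar and brush, one grasp each with no retries.

The last checks, from the top camera in tray coordinates (mm), put every centre inside its allowed range:

| Item | Position (x, y) | Compartment centre (x, y) | Allowed offset (x, y) |
|---|---|---|---|
| Brush | -44, 3 | -41, 0 | 26, 34 |
| Jar | 74, 2 | 81, 0 | 18, 19 |
| Scale block | 0, -46 | 0, -42 | 28, 28 |
| Tape roll | -30, 36 | -31, 36 | 14, 14 |
| Loupe | 42, 36 | 42, 36 | 13, 24 |

- **Height and tilt:** depth readings put the item tops about where they should be for sitting flat on the floor. They are noisy by a few mm, so flatness and tilt were judged only by eye, and both views looked right.
- **Mirror:** its image centre moved less than 0.1 pixel, so it did not shift measurably. The green blocks and other look-alikes were left alone.
- **Disagreements:** the jar measured about 6 mm short of where I set it down along x, well within its range. I had gripped it near the cap. Measured from the lips and from the floors, the trays differed by 2–3 mm, so I aimed at the average.

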